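# Turn a coupling half onto its locating pin and press it home

### The job

On the bench stand an aluminium coupling half sits proud of its flange because the notch in its rim is not over the locating pin. With shut fingertips push it round by its upright dogs until the notch is over the pin, then press gently on its centre boss until it is fully home, flat against the flange, and move clear. Do not pinch, lift or force it, and leave everything else on the bench where it is.

Things in the scene. Friction and masses are not known exactly. Their poses are not given: they have to be found in the camera images.
- stand: (All sizes in mm.) Fixed bench stand. Grey base plate 250 (x) x 230 (y) x 20 high; on its centre a round dark steel flange of diameter 152 whose flat top is 45 above the table; a spigot of diameter 30 rises 24 above the flange top on the centre axis. Origin on that axis at table height, z up; the locating pin lies towards the stand's own +x.
- flange (a point): Centre of the flange's flat top, 45 above the table, axes parallel to the stand's. The coupling is fully home when its underside lies on this face.
- pin (a point): Centre of the top of the fixed steel locating pin, which is 12 mm in diameter and stands 9 above the flange top, its axis 60 from the stand's centre axis. Half of it shows from above beyond the coupling's rim.
- coupling: Loose aluminium coupling half, 0.25 to 0.5 kg: a disc of diameter 120 mm, 12 thick, one notch in its rim, three upright dogs, and a closed centre boss (diameter 45, top 34 above the underside). Its blind bore (33 wide, 26 deep) hangs over the spigot: it turns freely either way and slides up and down. Origin: centre of its underside, z up, +x towards the notch. It starts 12 above the flange.
- dog (a point): Centre of the top of the dog opposite the notch (180 degrees from it), 40 mm from the axis. The other two dogs are alike, at 60 degrees either side of the notch. Each is a radial block 24 long (28 to 52 from the axis), 16 wide, rising 18 above the disc's upper face (30 above its underside). A sideways push of about 2 to 5 N on a dog turns the coupling; it stops where left.
- collar (a joint): Black rubber collar, diameter 84 mm, round the spigot under the coupling, mostly hidden: it carries the coupling 12 above the flange and sinks into the flange by friction, without springing back. Value: metres pushed down, 0 at the start, 0.012 when the coupling is home. It gives way when about 4 to 9 N is pressed on the coupling. Off the notch, the pin stops the disc after 3 mm.
- notch (a point): Mid-point of the notch's open mouth, 60 from the coupling's axis, at the level of the disc's underside. The notch is 20 mm wide with parallel sides and reaches in to 48 from the axis, so it passes over the pin with about 4 to spare on each side (the bore has 1.5 of play all round).
- boss (a point): Centre of the flat top of the coupling's boss, the highest point of the coupling, on its axis: the place to press. It goes down under less than 10 N and then stops hard on the flange; 15 to 20 N is ample.
- socket: bystander: steel wrench socket, diameter 24 mm, height 30, standing on the stand's base plate; origin at the centre of its underside
- bearing: bystander: small steel bearing ring, outer diameter 32 mm, height 11, lying on the stand's base plate; origin at the centre of its underside
- filter: bystander: white oil-filter can, diameter 72 mm, height 85, on the table; origin at the centre of its underside
- carton: bystander: cardboard carton 100 x 70 x 60 mm high, on the table; origin at the centre of its underside
- wrench: bystander: wrench 180 mm long lying on the table; origin on its underside
- pulley: bystander: plain round grooved aluminium pulley, diameter 96 mm, height 24, without dogs or notch, lying on the table; origin at the centre of its underside
- jar: bystander: grey jar with black lid, diameter 60 mm, height 80, on the table; origin at the centre of its underside
There are look-alikes about, which are no part of the job. Leave any orange or pink look-alike of the coupling alone.

How it is judged:
By the outcome, as a careful person would: the job done as asked, in the order asked, and still so for the second after the job is handed in, with the robot touching nothing.
It also fails if it takes over 51 s, if anything falls off the work surface, if the arm or the gripper's body presses on something with over 40 N, if the wrist force passes 120 N, or if a joint passes its speed limit or range.

### The arm

A 7-joint arm with a two-finger parallel gripper is mounted at the origin on the work surface. World frame = base frame: x ahead of the robot, y to its left, z up, the work surface at z = 0. Lengths are in mm, angles in rad, forces in N, time in s.
With the tool pointing down it reaches from about 400 to 875 mm from the base axis. Payload 4.4 kg.
Tool frame: the origin (TCP) lies at the very end of the fingers, on their centre line; the grasp point (between the pads) lies 19 mm behind it; z points along the fingers, x is the direction in which the jaws open and shut, and the axes are right-handed (so a half turn about z gives the same grasp; the last joint's range is limited). The gripper opens to 85 mm and grips with 20 to 120 N. Pads are 22 mm wide; open, the fingers measure 114 mm over their backs; the gripper's body (76 mm by 85 mm) begins 54 mm behind the grasp point. The pads swing forward as they close: fully open they stand 13 mm farther back than shut.
Start: joints at [1.082, 0.628, 0.038, 1.517, -0.027, 0.996, -0.02], TCP at [266.735, -592.765, 195.913] pointing down, gripper open.
Joint ranges: [-3.06, 3.06], [-0.37, 2.12], [-1.25, 1.32], [0.18, 2.47], [-1.1, 4.24], [0.23, 1.98], [-2.94, 2.94]. Speed limits (rad/s): [2.57, 2.57, 3.14, 3.14, 3.14, 3.14, 3.14].

### API

Orientations are given as [roll, pitch, yaw] about the fixed x, y, z axes, in that order (R = Rz(yaw) Ry(pitch) Rx(roll)).
In Python, from cell import ctrl, get_image, job, models gives the robot as it stands.
- The arm moves only by the tool move_arm, never from a script. Its argument "moves" is a list that holds one entry, the list of rows, each a list of 6 numbers: the shift along the tool's x, y, z in m, then the turn, a rotation vector about the tool's x, y, z in rad. A call has 1 to 20 rows; each row is the pose to reach, as a shift and turn from the pose commanded when the call began, along the tool's axes at that moment; what a row does not reach only later rows make up. A row lasts 1/8 s, in which the tool goes at most 62.5 mm and 10.7 degrees, less where a joint would pass 70% of its speed; a pose out of reach is approached as far as the arm can. A call with a gripper value outside its range is refused whole. "jaw" is the opening, from 0 (shut) to 1 (fully open), set as the call begins (left out, the last holds). The fingers move at their own pace and stop on an object; the grip force is fixed at half the most. Time passes only in rows, so rows that repeat a pose let the fingers close. It gives the time, the measured TCP pose, the force and the opening at its end, in the units of the state.
- ctrl.read_state(): the state, without advancing time (a new reading comes with each control period).
- get_image(name): name is "scene" or "top" or "wrist"; returns a dict with "color" (384x512x3 uint8, blue, green, red), "fov_y" (degrees; the focal length in pixels is half the picture's height over the tangent of half this angle, whatever the lens; pixels are square), "cx", "cy" (the principal point, pixels), "k1" (the pictures are not rectified: a ray, as slopes to the right and down, at radius r is drawn at 1 + k1 r^2 times it, then the intrinsics apply), "origin" and "orientation" of the camera in the world; the wrist camera has in their place "hand_eye" (4x4, takes a point from camera to tool coordinates, whose origin is the TCP and whose axes are the tool frame's). Camera axes: x right, y up, looking along -z (the intrinsics and any distortion apply to the point x, -y, -z); pixel columns grow to the right and rows downward; lengths in mm; the calibration is good to about 2 mm. A picture is of the moment at which its call begins: read the wrist's pose just before it. There is no depth.
- job.finish_job(): hands the job in, once; it reports no verdict.
Trained networks look in the newest picture that a camera, given by its name, has taken for a name from the list of things; names that differ only in an ending like _2 or _b are one class to them, and where a whole thing is asked for, a point or a joint stands for the part that bears it (a point fixed in the world has none). Each returns a list of dicts, best first, with "score" (0 to 1); they miss things now and then, are a little off and sometimes report something else, mostly with a low value. They report only what shows in the picture. A call takes as long as a camera call. They do not tell look-alikes from the thing itself.
- models.cut_out(camera, thing): "pixels" (384x512 bool, what is visible of it) and "uv" ([column, row] in pixels, amid what is visible of it).
- models.place_of(camera, thing): "uv" ([column, row] in pixels: a listed point, or the origin of a listed thing).
The state is a dict: "clock": time; "qpos": joint angles; "qd": joint speeds; "tau": joint torques, N m; "eef_pos": TCP position; "tool_rot": TCP orientation; "force": force on the tool from outside, world axes, zero at the start; "torque": the same for the moment, N m; "width": finger opening in mm.
Only numpy, scipy, OpenCV 4.12 (cv2) and the standard library are available. Lean on these libraries where they do the work, as an engineer would, in place of code of your own. Each camera call takes 0.05 s, during which the arm holds its last target.

## Working session

There is one attempt and no reset: what is moved stays moved. The work goes in short steps, Python scripts to look and compute and a tool call to move; the robot and the scene stay as the last step left them, time stands still between calls to the robot, and variables do not carry over. Pictures are saved under pics/ and viewed, and the job is handed in when it is done.

Besides the shell and the picture viewer there is one more tool, called after "Request:" by a JSON object that holds its "op" and its "data". move_arm: Moves the arm, as the interface text tells. Its arguments: {"type":"object","properties":{"moves":{"type":"array","items":{"type":"array","items":{"type":"array","items":{"type":"number"}}}},"jaw":{"type":"number"}},"required":["moves"]}

```bash
mkdir -p pics; ls; cat > h.py <<'E'
import numpy as np, cv2
from cell import ctrl,get_image,job,models
def save(im,n): cv2.imwrite('pics/'+n+'.png',im)
E
python3 - <<'E'
from h import *
s=ctrl.read_state();print({k:np.round(v,3) for k,v in s.items()})
for c in ['scene','top','wrist']:
    d=get_image(c);save(d['color'],c+'0');print(c,{k:(np.round(v,4).tolist()) for k,v in d.items() if k!='color'})
    for t in ['coupling','stand','pin','dog','notch','boss','flange']:
        print(t,[(np.round(r['uv'],1).tolist(),round(r['score'],2)) for r in models.place_of(c,t)][:5])
E
```

```text
pics
{'clock': np.float64(0.0), 'qpos': array([ 1.082,  0.629,  0.038,  1.518, -0.027,  0.996, -0.02 ]), 'qd': array([-0.001,  0.   ,  0.   ,  0.   ,  0.   ,  0.   ,  0.001]), 'tau': array([-1.0000e-03, -5.6341e+01,  1.2260e+00, -1.9345e+01,  1.1000e-02,
        1.0000e-02, -0.0000e+00]), 'eef_pos': array([ 266.46 , -592.12 ,  194.978]), 'tool_rot': array([ 3.142e+00,  2.000e-03, -1.148e+00]), 'force': array([-0.449,  0.113,  0.42 ]), 'torque': array([-0.018, -0.022, -0.04 ]), 'width': np.float64(85.266)}
scene {'fov_y': 56.099, 'cx': 258.2266, 'cy': 186.4622, 'k1': -0.0159, 'origin': [1182.2621, -73.09, 729.0538], 'orientation': [0.8368, -0.019, 1.4725]}
coupling [([163.3, 207.8], 0.96), ([252.8, 209.4], 0.95), ([343.4, 234.6], 0.62), ([312.8, 170.2], 0.55)]
stand [([252.5, 228.3], 0.97)]
pin [([245.1, 224.4], 0.61)]
dog [([238.3, 194.2], 0.9), ([355.6, 238.4], 0.78), ([150.0, 207.3], 0.67)]
notch [([184.9, 200.4], 0.92), ([333.3, 220.1], 0.79), ([273.3, 221.0], 0.73), ([297.8, 162.1], 0.69)]
boss [([347.5, 222.9], 0.91), ([253.8, 198.7], 0.87), ([164.9, 196.4], 0.79), ([314.7, 163.
[... 369 characters left out ...]
], 0.53)]
pin [([271.6, 154.4], 0.97), ([293.3, 214.3], 0.73), ([141.2, 251.4], 0.2)]
dog [([191.3, 235.2], 0.88), ([284.5, 182.7], 0.76), ([185.8, 144.5], 0.72), ([361.8, 196.5], 0.59)]
notch [([208.6, 259.1], 0.8), ([255.2, 160.0], 0.79), ([198.0, 177.2], 0.7), ([329.9, 208.7], 0.58)]
boss [([196.9, 244.0], 0.91), ([269.5, 169.8], 0.79), ([351.2, 198.1], 0.76), ([190.0, 158.3], 0.63)]
flange [([131.8, 143.2], 0.23)]
wrist {'fov_y': 70.4004, 'cx': 255.1099, 'cy': 190.5158, 'k1': -0.0605, 'hand_eye': [[1.0, 0.0004, -0.0005, 1.3174], [0.0003, -0.9592, -0.2828, -72.8853], [-0.0006, 0.2828, -0.9592, -177.2947], [0.0, 0.0, 0.0, 1.0]]}
coupling []
stand []
pin []
dog []
notch []
boss []
flange []
```

```bash
python3 - <<'E'
import cv2
a=cv2.imread('pics/top0.png');b=cv2.imread('pics/scene0.png')
cv2.imwrite('pics/topc.png',cv2.resize(a[110:290,120:400],None,fx=2.85,fy=2.85,interpolation=cv2.INTER_CUBIC))
cv2.imwrite('pics/scenec.png',cv2.resize(b[130:290,120:400],None,fx=2.85,fy=2.85,interpolation=cv2.INTER_CUBIC))
E
```

```text
(no output)
```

View pics/topc.png

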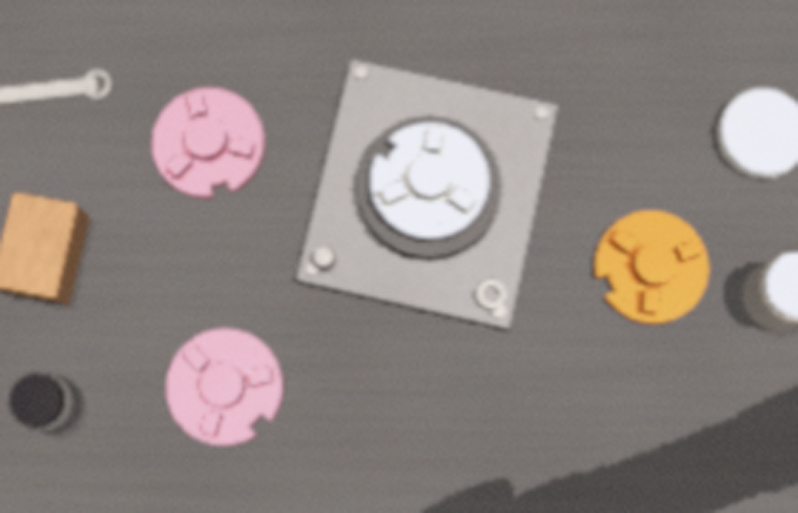

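View pics/scenec.png

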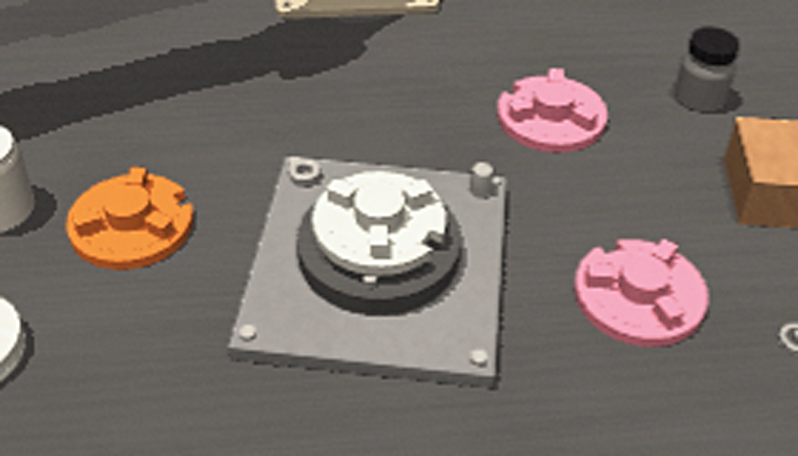

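View pics/top0.png

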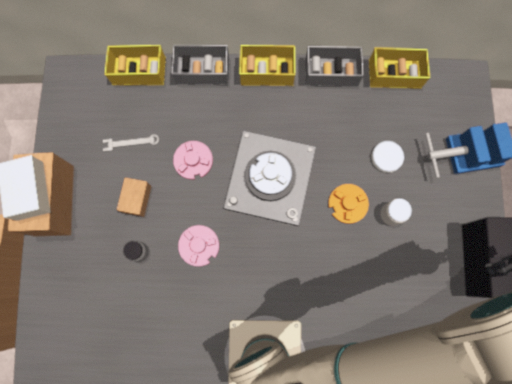

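The real coupling is the white-aluminium one on the stand: top (270,171), scene (253,205). The others are the two pink ones at top (195,160) and (198,245), the orange one at (348,203), and the plain pulley at (388,156). The pin shows in the scene picture at about (250,228), and the notch is at (273,214). Next I'll measure.

```bash
cat >> h.py <<'E'
from scipy.spatial.transform import Rotation as Ro
def cam(d,st=None):
    if 'hand_eye' in d:
        T=np.eye(4);T[:3,:3]=Ro.from_euler('xyz',st['tool_rot']).as_matrix();T[:3,3]=st['eef_pos'];return T@np.array(d['hand_eye'])
    T=np.eye(4);T[:3,:3]=Ro.from_euler('xyz',d['orientation']).as_matrix();T[:3,3]=d['origin'];return T
def K(d):
    f=192/np.tan(np.radians(d['fov_y']/2));return np.array([[f,0,d['cx']],[0,f,d['cy']],[0,0,1.]])
def ray(d,uv,st=None):
    T=cam(d,st);p=cv2.undistortPointsIter(np.array([[uv]],float),K(d),np.array([d['k1'],0,0,0.]),None,None,(3,50,1e-9))[0,0]
    v=T[:3,:3]@np.array([p[0],-p[1],-1]);return T[:3,3],v/np.linalg.norm(v)
def atz(d,uv,z,st=None):
    o,v=ray(d,uv,st);return o+v*(z-o[2])/v[2]
def proj(d,X,st=None):
    T=cam(d,st);X=np.atleast_2d(X);p=(X-T[:3,3])@T[:3,:3];n=np.stack([p[:,0]/-p[:,2],-p[:,1]/-p[:,2]],1)
    n=n*(1+d['k1']*(n**2).sum(1,keepdims=True));f=K(d)[0,0];return n*f+[d['cx'],d['cy']]
def tri(rs):
    A=0;b=0
    for o,v in rs:
        P=np.eye(3)-np.outer(v,v);A=A+P;b=b+P@o
    return np.linalg.solve(A,b)
E
python3 - <<'E'
from h import *
t=get_image('top');s=get_image('scene')
b=tri([ray(t,[269.5,169.8]),ray(s,[253.8,198.7])]);print('boss',b)
for z in(57+34,):print(atz(t,[269.5,169.8],z),atz(s,[253.8,198.7],z))
print('notch',atz(t,[255.2,160],69),atz(s,[273.3,214],69))
print('pin',atz(s,[249.8,227.9],54))
print('dogs');
for uv in [(432,140),(392,196),(462,200)]:print(atz(t,[120+uv[0]/2.85,110+uv[1]/2.85],87))
for uv in [(341,188),(419,190),(380,240)]:print(atz(s,[120+uv[0]/2.85,130+uv[1]/2.85],87))
print('stand bolts/corners z20')
for uv in [(353,61),(556,104),(510,327),(298,280)]:print(atz(t,[120+uv[0]/2.85,110+uv[1]/2.85],20))
print('scene corners')
for uv in [(288,157),(507,180),(493,375),(232,350)]:print(atz(s,[120+uv[0]/2.85,130+uv[1]/2.85],20))
E
```

```text
boss [527.60138853  -8.57180747  93.69707058]
[528.1978491   -9.50439315  91.        ] [524.9045886   -7.41872879  91.        ]
notch [562.93561846  32.18655048  69.        ] [561.45484916  38.97192618  69.        ]
pin [589.77247905 -22.78253359  54.        ]
dogs
[561.12986686 -15.40833666  87.        ]
[502.31773573  24.52568227  87.        ]
[498.98262012 -45.92471814  87.        ]
[507.79786044 -42.51993081  87.        ]
[515.94492079  27.67942135  87.        ]
[575.15817003 -13.01889324  87.        ]
stand bolts/corners z20
[667.78792946  69.08200643  20.        ]
[ 621.75927511 -150.86354373   20.        ]
[379.33673869 -99.51550871  20.        ]
[426.47482759 122.37611179  20.        ]
scene corners
[386.80166206 -91.0438239   20.        ]
[438.84038561 128.90148452  20.        ]
[674.80775446  74.09040582  20.        ]
[ 630.39285112 -144.08257946   20.        ]
```

```bash
cat >> h.py <<'E'
import json,os
def getc():
    if os.path.exists('cmd.json'):
        c=json.load(open('cmd.json'));return np.array(c['p']),Ro.from_matrix(c['R'])
    return np.array([266.735,-592.765,195.913]),Ro.from_euler('xyz',[np.pi,0,-1.1437])
def upd(row):
    p,R=getc();row=np.array(row,float);p=p+R.apply(row[:3]*1000);R=R*Ro.from_rotvec(row[3:])
    json.dump({'p':p.tolist(),'R':R.as_matrix().tolist()},open('cmd.json','w'));print('cmd',p.round(1),R.as_euler('xyz').round(3))
def rows(poses):
    p,R=getc()
    for q,yaw in poses:
        R2=Ro.from_euler('xyz',[np.pi,0,yaw]);d=R.inv().apply(np.array(q)-p)/1000;r=(R.inv()*R2).as_rotvec()
        print([round(float(x),4) for x in d]+[round(float(x),3) for x in r])
E
python3 - <<'E'
from h import *
s=ctrl.read_state()
rv=Ro.from_euler('xyz',s['tool_rot']);print(s['tool_rot'])
# fresh command orientation = measured yaw approx
p0=np.array([266.7,-592.8,195.9]);y0=-1.148
json.dump({'p':p0.tolist(),'R':Ro.from_euler('xyz',[np.pi,0,y0]).as_matrix().tolist()},open('cmd.json','w'))
rows([((539,-47,205),.31)])
E
```

```text
[-3.14154056e+00 -4.49450433e-05 -1.14804101e+00]
[-0.386, -0.4723, -0.0091, 0.0, 0.0, -1.458]
```

Request:
{"op": "move_arm", "data": {"moves": [[[-0.032,-0.039,-0.005,0,0,-0.12],[-0.064,-0.079,-0.009,0,0,-0.243],[-0.097,-0.118,-0.009,0,0,-0.365],[-0.129,-0.157,-0.009,0,0,-0.486],[-0.161,-0.197,-0.009,0,0,-0.608],[-0.193,-0.236,-0.009,0,0,-0.729],[-0.225,-0.276,-0.009,0,0,-0.85],[-0.257,-0.315,-0.009,0,0,-0.972],[-0.29,-0.354,-0.009,0,0,-1.094],[-0.322,-0.394,-0.009,0,0,-1.215],[-0.354,-0.433,-0.009,0,0,-1.337],[-0.386,-0.472,-0.009,0,0,-1.458],[-0.386,-0.472,-0.009,0,0,-1.458],[-0.386,-0.472,-0.009,0,0,-1.458],[-0.386,-0.472,-0.009,0,0,-1.458]]], "jaw": 0}}

```text
clock: 3.18
eef_pos: [538.2, -48.9, 204.8]
tool_rot: [3.141, 0.001, 0.307]
force: [0.0, 0.8, 0.1]
width: -0.2
```

```bash
python3 - <<'E'
from h import *
upd([-0.386,-0.472,-0.009,0,0,-1.458])
st=ctrl.read_state();d=get_image('wrist');im=d['color'].copy()
print(st['eef_pos'])
for t,z in [('boss',91),('dog',87),('notch',57),('pin',54),('coupling',57)]:
    for r in models.place_of('wrist',t): print(t,np.round(r['uv'],1),round(r['score'],2),atz(d,r['uv'],z,st).round(1))
save(cv2.resize(im,None,fx=1.5,fy=1.5),'w1')
E
```

```text
cmd [538.8 -47.1 204.9] [3.142 0.    0.31 ]
[538.19938578 -48.9387496  204.84363144]
boss [252.6 144.9] 0.58 [526.  -15.9  91. ]
boss [155.9 274.8] 0.56 [ 458.9 -205.4   91. ]
dog [229.7 163.1] 0.91 [508.1 -42.9  87. ]
notch [301.4 108.4] 0.9 [567.9  37.1  57. ]
notch [157.4 226.2] 0.85 [ 439.7 -158.    57. ]
pin [300.  165.5] 0.62 [589.9 -26.7  54. ]
coupling [164.2 263.3] 0.79 [ 459.5 -209.8   57. ]
coupling [253.9 140.4] 0.71 [526.8 -14.4  57. ]
coupling [255.5 144.3] 0.17 [530.  -18.2  57. ]
```

View pics/w1.png

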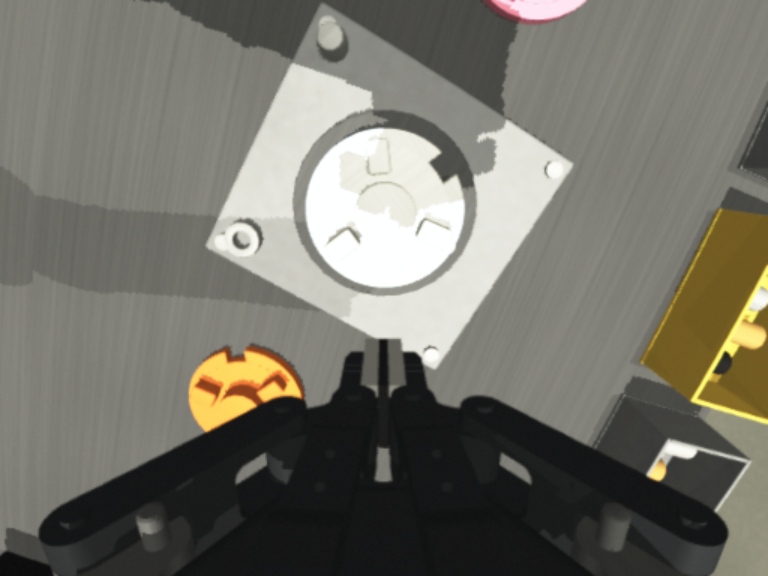

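```bash
cat >> h.py <<'E'
def dirp(a): a=np.radians(a);return np.array([np.cos(a),np.sin(a)])
def overlay(d,st,c,notch,pin,dz=12,box=None,name=None,sc=5):
    x0,y0,x1,y1=box
    im=cv2.resize(d['color'][y0:y1,x0:x1],None,fx=sc,fy=sc,interpolation=cv2.INTER_CUBIC)
    def L(P,col,cl=True):
        q=((proj(d,P,st)-[x0,y0]+.5)*sc).round().astype(np.int32);cv2.polylines(im,[q],cl,col,1,cv2.LINE_AA)
    def circ(cc,r,z,col): 
        L(np.array([[*(np.array(cc)+r*dirp(a)),z] for a in range(0,360,6)]),col)
    circ(c,76,45,(255,0,0));circ(c,60,57+dz,(0,0,255));circ(c,22.5,79+dz,(0,160,0))
    circ(np.array(c)+60*dirp(pin),6,54,(255,0,255))
    u=dirp(notch);v=np.array([-u[1],u[0]])
    L(np.array([[*(np.array(c)+u*a+v*b),57+dz] for a,b in [(60,10),(48,10),(48,-10),(60,-10)]]),(0,0,255))
    for k in (60,-60,180):
        u=dirp(notch+k);v=np.array([-u[1],u[0]])
        L(np.array([[*(np.array(c)+u*a+v*b),75+dz] for a,b in [(28,8),(52,8),(52,-8),(28,-8)]]),(0,160,255))
    save(im,name)
E
python3 - <<'E'
from h import *
st=ctrl.read_state();d=get_image('wrist')
overlay(d,st,(526.5,-12),51,-12.5,box=(190,65,330,205),name='o1',sc=4)
s=get_image('scene');overlay(s,None,(526.5,-11),51,-12.5,box=(200,160,310,270),name='o1s')
t=get_image('top');overlay(t,None,(526.5,-11),51,-12.5,box=(220,120,320,220),name='o1t')
E
```

```text
(no output)
```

View pics/o1.png

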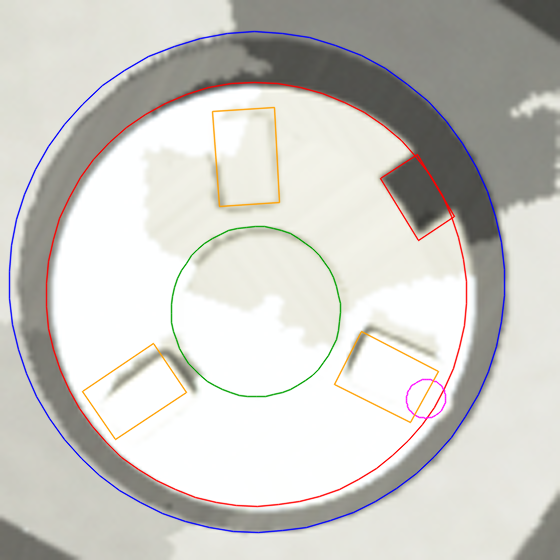

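View pics/o1s.png

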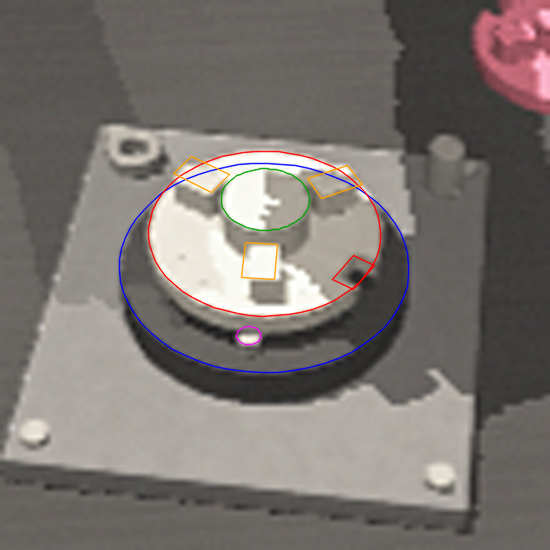

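View pics/o1t.png

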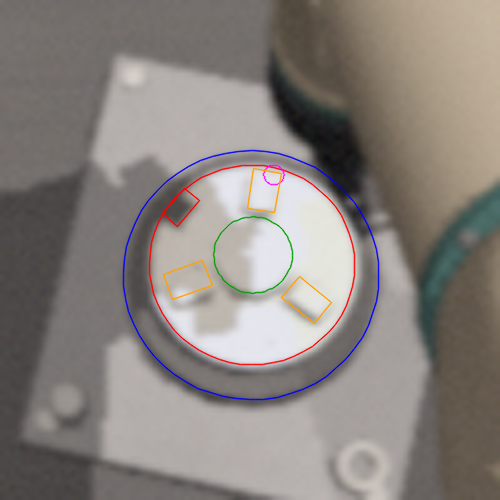

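```bash
python3 - <<'E'
from h import *
st=ctrl.read_state();print(st['eef_pos'],st['tool_rot'],st['clock'])
rows([((576.5,8,120),-.157),((576.5,8,75),-.157)])
E
```

```text
[538.79407946 -47.2512895  204.95823331] [ 3.14153241e+00 -9.98009155e-05  3.09663289e-01] 3.625
[0.0528, -0.041, 0.0849, -0.0, 0.0, 0.467]
[0.0528, -0.041, 0.1299, -0.0, 0.0, 0.467]
```

Request:
{"op": "move_arm", "data": {"moves": [[[0.018,-0.014,0.02,0,0,0.156],[0.035,-0.027,0.045,0,0,0.311],[0.0528,-0.041,0.07,0,0,0.467],[0.0528,-0.041,0.085,0,0,0.467],[0.0528,-0.041,0.1,0,0,0.467],[0.0528,-0.041,0.11,0,0,0.467],[0.0528,-0.041,0.118,0,0,0.467],[0.0528,-0.041,0.124,0,0,0.467],[0.0528,-0.041,0.13,0,0,0.467],[0.0528,-0.041,0.13,0,0,0.467],[0.0528,-0.041,0.13,0,0,0.467]]]}}

```text
clock: 5.0
eef_pos: [576.8, 8.1, 75.1]
tool_rot: [-3.141, -0.0, -0.157]
force: [-0.2, 0.8, -0.1]
width: 0.2
```

```bash
python3 - <<'E'
from h import *
upd([0.0528,-0.041,0.13,0,0,0.467])
st=ctrl.read_state();d=get_image('wrist')
overlay(d,st,(526.5,-12),51,-12.5,box=(100,60,356,252),name='o2',sc=3)
s=get_image('scene');overlay(s,None,(526.5,-11),51,-12.5,box=(200,160,310,270),name='o2s')
# arc plan: offset 19 contact; dog angle from -9 to th
c=np.array([527,-12.]);P=[]
for th,off in [(-9,26),(-9,22),(-9,19),(-13,19),(-18,19),(-23,19),(-28,19),(-33,19),(-38,19),(-43,19),(-48,19),(-53,19),(-58,19)]:
    u=dirp(th);v=np.array([-u[1],u[0]]);P.append(((*(c+46*u+off*v),75),np.radians(th)))
rows(P)
E
```

```text
cmd [576.5   8.   74.9] [ 3.142  0.    -0.157]
[0.0002, 0.0015, -0.0001, -0.0, 0.0, 0.0]
[0.0002, 0.0055, -0.0001, -0.0, 0.0, 0.0]
[0.0002, 0.0085, -0.0001, -0.0, 0.0, 0.0]
[0.0014, 0.0118, -0.0001, -0.0, 0.0, 0.07]
[0.0026, 0.016, -0.0001, -0.0, 0.0, 0.157]
[0.0034, 0.0202, -0.0001, -0.0, 0.0, 0.244]
[0.0039, 0.0245, -0.0001, -0.0, 0.0, 0.332]
[0.004, 0.0289, -0.0001, -0.0, 0.0, 0.419]
[0.0037, 0.0332, -0.0001, -0.0, 0.0, 0.506]
[0.003, 0.0375, -0.0001, -0.0, 0.0, 0.593]
[0.0019, 0.0417, -0.0001, -0.0, 0.0, 0.681]
[0.0005, 0.0458, -0.0001, -0.0, 0.0, 0.768]
[-0.0013, 0.0498, -0.0001, -0.0, 0.0, 0.855]
```

View pics/o2.png

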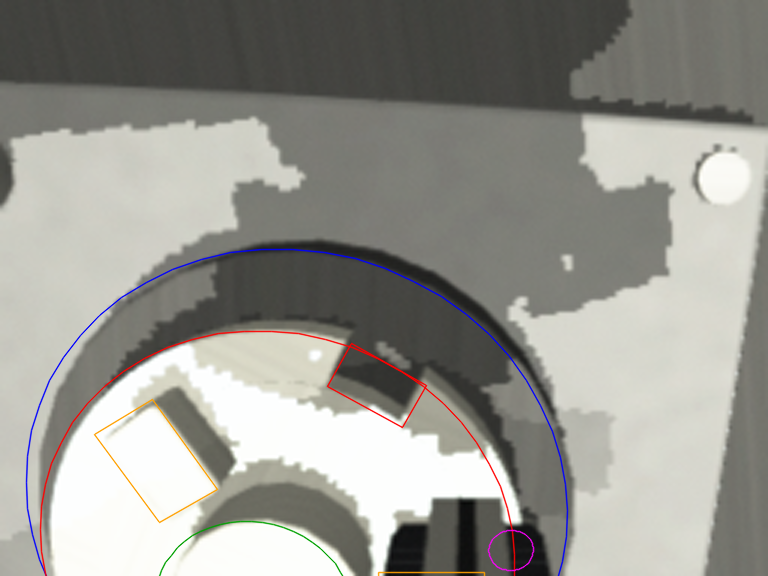

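View pics/o2s.png

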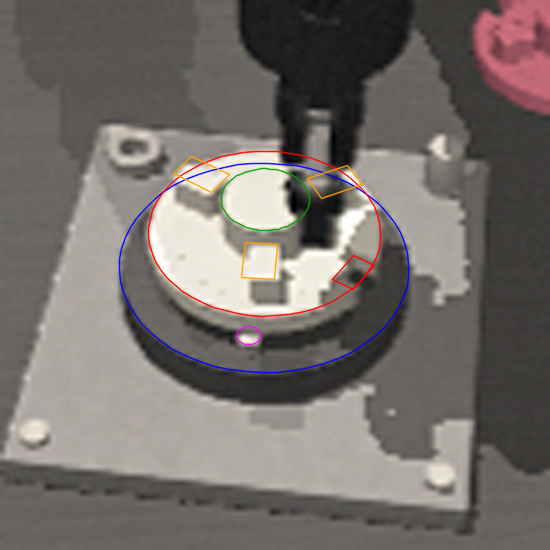

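```bash
cat >> h.py <<'E'
def arc(c,seq,z=75):
    P=[]
    for th,off in seq:
        u=dirp(th);v=np.array([-u[1],u[0]]);P.append(((*(np.array(c)+46*u+off*v),z),np.radians(th)))
    rows(P)
E
python3 - <<'E'
from h import *
arc((527.5,-10),[(-9,23),(-9,21),(-9,19)]+[(t,19) for t in range(-13,-59,-4)]+[(-59,19)])
E
```

```text
[0.0004, 0.0025, -0.0001, -0.0, 0.0, 0.0]
[0.0004, 0.0045, -0.0001, -0.0, 0.0, 0.0]
[0.0004, 0.0065, -0.0001, -0.0, 0.0, 0.0]
[0.0016, 0.0097, -0.0001, -0.0, 0.0, 0.07]
[0.0026, 0.0131, -0.0001, -0.0, 0.0, 0.14]
[0.0033, 0.0165, -0.0001, -0.0, 0.0, 0.21]
[0.0038, 0.0199, -0.0001, -0.0, 0.0, 0.279]
[0.0041, 0.0234, -0.0001, -0.0, 0.0, 0.349]
[0.0041, 0.0268, -0.0001, -0.0, 0.0, 0.419]
[0.0039, 0.0303, -0.0001, -0.0, 0.0, 0.489]
[0.0035, 0.0337, -0.0001, -0.0, 0.0, 0.559]
[0.0028, 0.0371, -0.0001, -0.0, 0.0, 0.628]
[0.0018, 0.0405, -0.0001, -0.0, 0.0, 0.698]
[0.0007, 0.0438, -0.0001, -0.0, 0.0, 0.768]
[-0.0007, 0.047, -0.0001, -0.0, 0.0, 0.838]
[-0.0015, 0.0485, -0.0001, -0.0, 0.0, 0.873]
```

Request:
{"op": "move_arm", "data": {"moves": [[[0.0004,0.0025,0,0,0,0],[0.0004,0.0045,0,0,0,0],[0.0004,0.0065,0,0,0,0],[0.0016,0.0097,0,0,0,0.07],[0.0026,0.0131,0,0,0,0.14],[0.0033,0.0165,0,0,0,0.21],[0.0038,0.0199,0,0,0,0.279]]]}}

```text
clock: 5.98
eef_pos: [577.2, -12.4, 74.9]
tool_rot: [-3.142, 0.0, -0.438]
force: [0.3, -0.3, 0.3]
width: 0.1
```

```bash
python3 - <<'E'
from h import *
upd([0.0038,0.0199,0,0,0,0.279])
st=ctrl.read_state();print(st['force'],st['torque'],st['eef_pos'])
d=get_image('wrist')
overlay(d,st,(527.5,-10),51,-12.5,box=(100,60,356,252),name='o3',sc=3)
s=get_image('scene');overlay(s,None,(526.5,-11),51,-12.5,box=(200,160,310,270),name='o3s')
E
```

```text
cmd [577.2 -12.2  74.9] [ 3.142  0.    -0.436]
[ 0.29003528 -0.26098014  0.31128028] [-0.00683847 -0.00755864  0.02441117] [577.189506   -12.43460333  74.91258727]
```

View pics/o3.png

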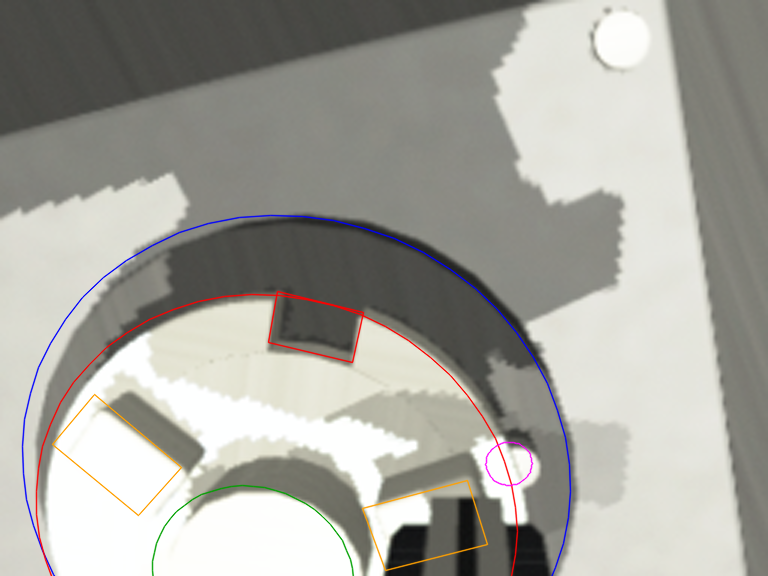

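View pics/o3s.png

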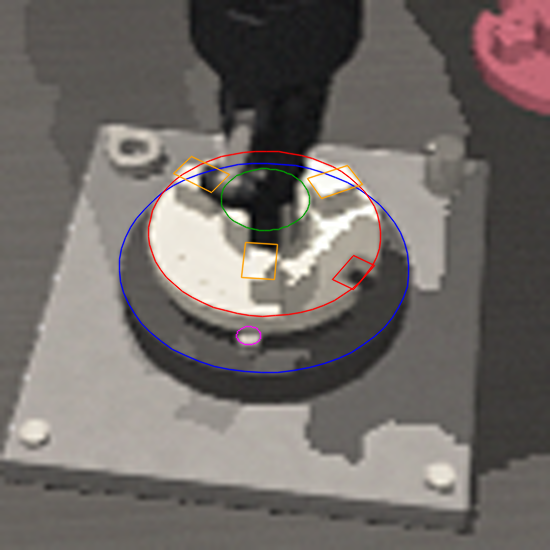

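```bash
python3 - <<'E'
from h import *
st=ctrl.read_state();p=st['eef_pos'];R=Ro.from_euler('xyz',st['tool_rot'])
d=get_image('wrist');s=get_image('scene');t=get_image('top')
for c,dd,stt,bx in (('w',d,st,(190,150,330,290)),('s',s,None,(220,150,300,230))):
    x0,y0,x1,y1=bx
    im=cv2.resize(dd['color'][y0:y1,x0:x1],None,fx=5 if c=='w' else 7,fy=5 if c=='w' else 7,interpolation=cv2.INTER_CUBIC);f=5 if c=='w' else 7
    for z,col in ((0,(0,0,255)),(-19,(0,200,0)),(-40,(255,0,0))):
        q=np.array([p+R.apply([x,y,z]) for x,y in((-11,-11),(11,-11),(11,11),(-11,11))])
        cv2.polylines(im,[((proj(dd,q,stt)-[x0,y0]+.5)*f).round().astype(np.int32)],True,col,1,cv2.LINE_AA)
    save(im,'tip'+c)
E
```

```text
(no output)
```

View pics/tipw.png

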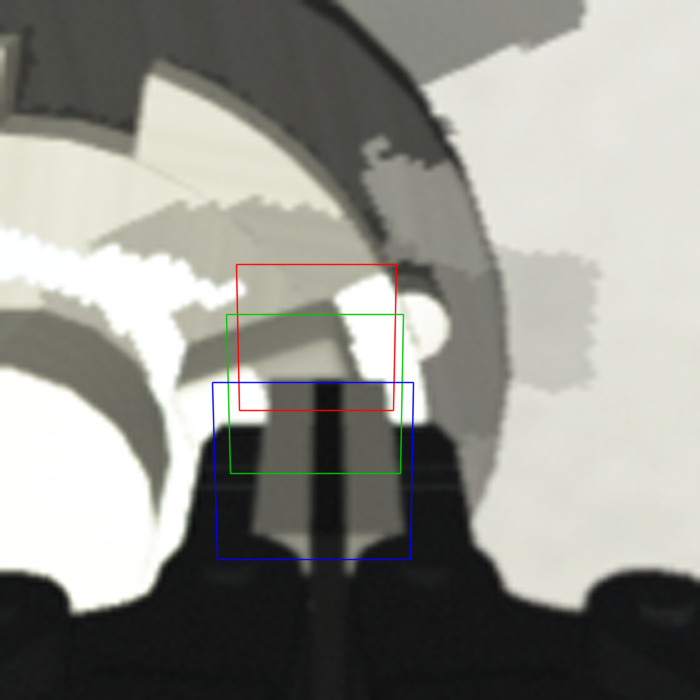

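View pics/tips.png

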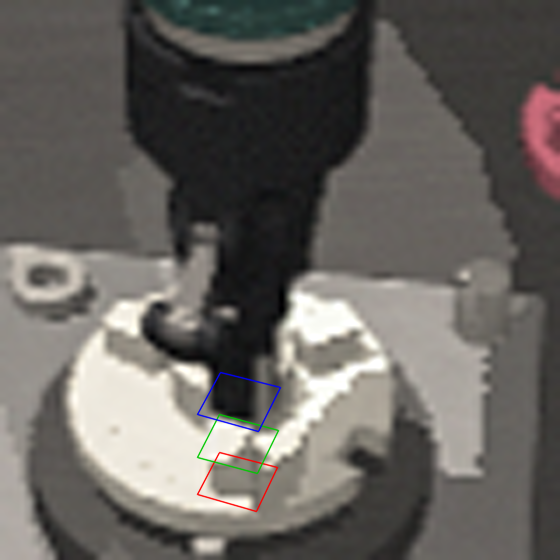

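```bash
python3 - <<'E'
from h import *
arc((527.5,-10),[(-9,27)],75)
arc((527.5,-10),[(-9,27)],45)
arc((527.5,-10),[(-9,27)],40)
E
```

```text
[-0.0092, -0.0197, -0.0001, -0.0, 0.0, -0.279]
[-0.0092, -0.0197, 0.0299, -0.0, 0.0, -0.279]
[-0.0092, -0.0197, 0.0349, -0.0, 0.0, -0.279]
```

Request:
{"op": "move_arm", "data": {"moves": [[[-0.005,-0.01,0,0,0,-0.14],[-0.0092,-0.0197,0,0,0,-0.279],[-0.0092,-0.0197,0,0,0,-0.279],[-0.0092,-0.0197,0.01,0,0,-0.279],[-0.0092,-0.0197,0.018,0,0,-0.279],[-0.0092,-0.0197,0.025,0,0,-0.279],[-0.0092,-0.0197,0.03,0,0,-0.279],[-0.0092,-0.0197,0.03,0,0,-0.279]]]}}

```text
clock: 7.22
eef_pos: [576.9, 9.5, 44.4]
tool_rot: [3.141, 0.001, -0.157]
force: [0.3, 1.1, -0.1]
width: -0.2
```

```bash
cat >> h.py <<'E'
def tips(n,zs=(0,-30,-38)):
    st=ctrl.read_state();p=st['eef_pos'];R=Ro.from_euler('xyz',st['tool_rot']);print(st['clock'],p.round(1),st['force'].round(2))
    d=get_image('wrist');s=get_image('scene')
    for c,dd,stt,(x0,y0,x1,y1),f in (('w',d,st,(160,100,330,270),4),('s',s,None,(210,150,300,240),7)):
        im=cv2.resize(dd['color'][y0:y1,x0:x1],None,fx=f,fy=f,interpolation=cv2.INTER_CUBIC)
        for z,col in zip(zs,((0,0,255),(0,200,0),(255,0,0))):
            q=np.array([p+R.apply([x,y,z]) for x,y in((-11,-11),(11,-11),(11,11),(-11,11))])
            cv2.polylines(im,[((proj(dd,q,stt)-[x0,y0]+.5)*f).round().astype(np.int32)],True,col,1,cv2.LINE_AA)
        save(im,n+c)
    return st,d,s
E
python3 - <<'E'
from h import *
upd([-0.0092, -0.0197, 0.03, 0, 0, -0.279])
tips('t2')
E
```

```text
cmd [577.2   9.5  44.9] [ 3.142  0.    -0.157]
7.225 [576.9   9.5  44.4] [ 0.35  1.12 -0.09]
```

View pics/t2w.png

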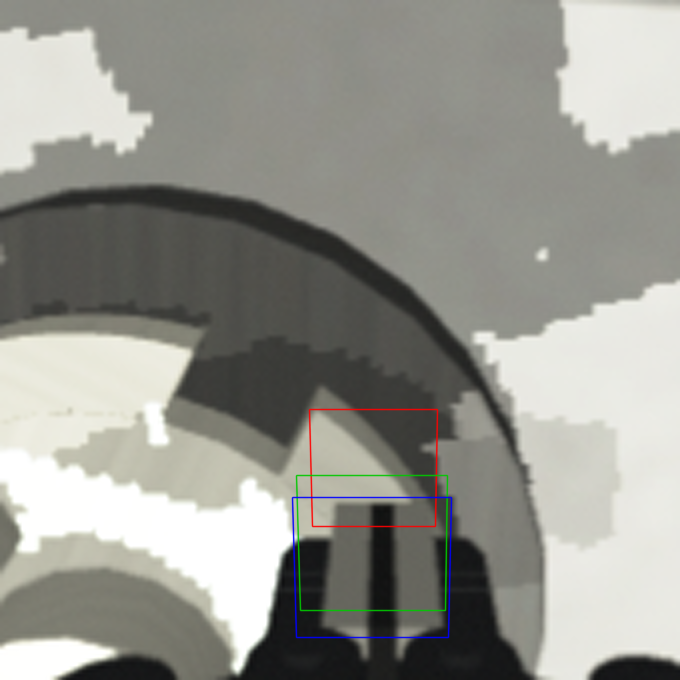

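View pics/t2s.png

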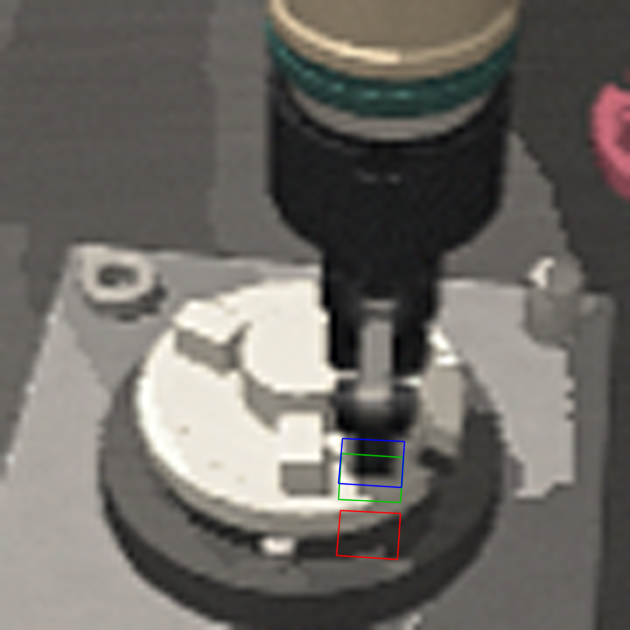

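```bash
python3 - <<'E'
from h import *
st=ctrl.read_state();p=st['eef_pos'];R=Ro.from_euler('xyz',st['tool_rot']);s=get_image('scene')
for x in (25,33,41):
  for y in (-8,0,8):
    q=[p+R.apply([x,y,z]) for z in (-50,-55,-60,-65,-70)]
    print(x,y,((proj(s,np.array(q))-[210,150]+.5)*7).round().tolist())
print(((proj(s,np.array([p+R.apply([10,y,z]) for y in (-8,8) for z in (-36,-40,-44)]))-[210,150]+.5)*7).round().tolist())
E
```

```text
25 -8 [[392.0, 492.0], [393.0, 482.0], [393.0, 472.0], [393.0, 462.0], [394.0, 451.0]]
25 0 [[369.0, 491.0], [369.0, 481.0], [369.0, 471.0], [370.0, 460.0], [370.0, 450.0]]
25 8 [[345.0, 489.0], [345.0, 479.0], [346.0, 469.0], [346.0, 459.0], [346.0, 449.0]]
33 -8 [[391.0, 509.0], [391.0, 499.0], [392.0, 489.0], [392.0, 479.0], [393.0, 469.0]]
33 0 [[367.0, 508.0], [368.0, 498.0], [368.0, 488.0], [369.0, 478.0], [369.0, 467.0]]
33 8 [[344.0, 507.0], [344.0, 497.0], [344.0, 487.0], [345.0, 476.0], [345.0, 466.0]]
41 -8 [[390.0, 527.0], [390.0, 517.0], [391.0, 507.0], [391.0, 497.0], [392.0, 486.0]]
41 0 [[366.0, 526.0], [367.0, 516.0], [367.0, 506.0], [367.0, 495.0], [368.0, 485.0]]
41 8 [[342.0, 524.0], [343.0, 514.0], [343.0, 504.0], [343.0, 494.0], [344.0, 484.0]]
[[393.0, 488.0], [393.0, 480.0], [393.0, 472.0], [347.0, 485.0], [347.0, 477.0], [347.0, 469.0]]
```

```bash
python3 - <<'E'
import cv2
a=cv2.imread('pics/t2s.png')[330:520,270:480];cv2.imwrite('pics/t2sz.png',cv2.resize(a,None,fx=3,fy=3))
E
```

```text
(no output)
```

View pics/t2sz.png

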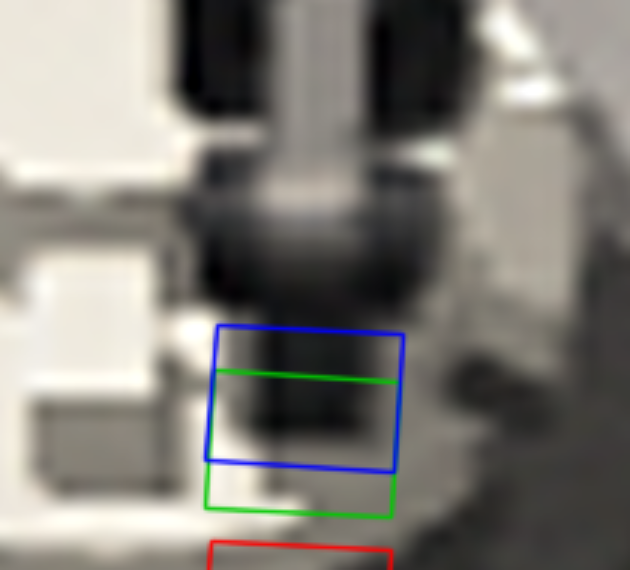

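```bash
python3 - <<'E'
from h import *
arc((527.5,-10),[(-9,27),(-9,24),(-9,22),(-9,20),(-9,19)]+[(t,19) for t in (-11,-13,-16,-20,-24)],38.5)
E
```

```text
[0.0, 0.0001, 0.0064, -0.0, 0.0, 0.0]
[0.0, 0.0031, 0.0064, -0.0, 0.0, 0.0]
[0.0, 0.0051, 0.0064, -0.0, 0.0, 0.0]
[0.0, 0.0071, 0.0064, -0.0, 0.0, 0.0]
[0.0, 0.0081, 0.0064, -0.0, 0.0, 0.0]
[0.0006, 0.0097, 0.0064, -0.0, 0.0, 0.035]
[0.0012, 0.0113, 0.0064, -0.0, 0.0, 0.07]
[0.002, 0.0138, 0.0064, -0.0, 0.0, 0.122]
[0.0028, 0.0172, 0.0064, -0.0, 0.0, 0.192]
[0.0034, 0.0206, 0.0064, -0.0, 0.0, 0.262]
```

Request:
{"op": "move_arm", "data": {"moves": [[[0,0,0.0035,0,0,0],[0,0,0.0065,0,0,0],[0,0.003,0.0065,0,0,0],[0,0.006,0.0065,0,0,0],[0,0.008,0.0065,0,0,0],[0.0006,0.0097,0.0065,0,0,0.035],[0.0012,0.0113,0.0065,0,0,0.07],[0.002,0.0138,0.0065,0,0,0.122]]]}}

```text
clock: 8.38
eef_pos: [577.0, -4.1, 38.5]
tool_rot: [-3.141, 0.0, -0.282]
force: [0.1, 1.7, -0.6]
width: -0.2
```

```bash
python3 - <<'E'
from h import *
upd([0.002, 0.0138, 0.0065, 0, 0, 0.122])
st,d,s=tips('t3')
E
```

```text
cmd [577.   -4.4  38.4] [ 3.142  0.    -0.279]
8.375 [577.   -4.1  38.5] [ 0.07  1.71 -0.57]
```

View pics/t3w.png

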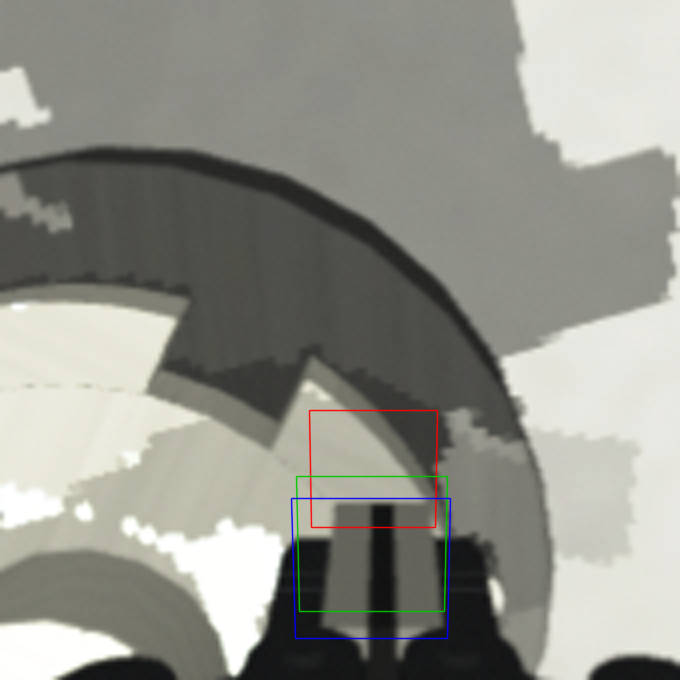

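View pics/t3s.png

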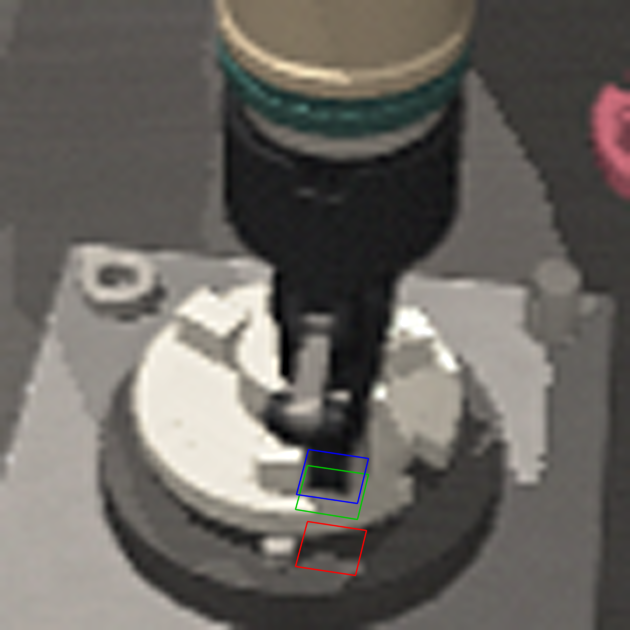

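```bash
python3 - <<'E'
from h import *
arc((527.5,-10),[(t,19) for t in range(-19,-62,-3)],38.5)
E
```

```text
[0.0009, 0.0024, -0.0001, -0.0, 0.0, 0.053]
[0.0017, 0.0049, -0.0001, -0.0, 0.0, 0.105]
[0.0024, 0.0074, -0.0001, -0.0, 0.0, 0.157]
[0.0029, 0.01, -0.0001, -0.0, 0.0, 0.21]
[0.0033, 0.0126, -0.0001, -0.0, 0.0, 0.262]
[0.0036, 0.0151, -0.0001, -0.0, 0.0, 0.314]
[0.0037, 0.0177, -0.0001, -0.0, 0.0, 0.367]
[0.0037, 0.0204, -0.0001, -0.0, 0.0, 0.419]
[0.0036, 0.023, -0.0001, -0.0, 0.0, 0.471]
[0.0033, 0.0255, -0.0001, -0.0, 0.0, 0.524]
[0.0029, 0.0281, -0.0001, -0.0, 0.0, 0.576]
[0.0024, 0.0307, -0.0001, -0.0, 0.0, 0.629]
[0.0017, 0.0332, -0.0001, -0.0, 0.0, 0.681]
[0.0009, 0.0357, -0.0001, -0.0, 0.0, 0.733]
[-0.0001, 0.0381, -0.0001, -0.0, 0.0, 0.786]
```

Request:
{"op": "move_arm", "data": {"moves": [[[0.0009,0.0024,0,0,0,0.053],[0.0017,0.0049,0,0,0,0.105],[0.0024,0.0074,0,0,0,0.157],[0.0029,0.01,0,0,0,0.21],[0.0033,0.0126,0,0,0,0.262],[0.0036,0.0151,0,0,0,0.314],[0.0037,0.0177,0,0,0,0.367],[0.0037,0.0204,0,0,0,0.419],[0.0036,0.023,0,0,0,0.471],[0.0033,0.0255,0,0,0,0.524],[0.0029,0.0281,0,0,0,0.576],[0.0024,0.0307,0,0,0,0.629]]]}}

```text
clock: 9.98
eef_pos: [570.9, -34.8, 38.5]
tool_rot: [-3.141, -0.0, -0.912]
force: [1.0, 0.4, 0.2]
width: 0.0
```

```bash
python3 - <<'E'
from h import *
upd([0.0024, 0.0307, 0, 0, 0, 0.629])
st,d,s=tips('t4')
overlay(d,st,(527.5,-10),8,-12.5,box=(120,50,336,212),name='o4',sc=3.5)
for t in ('notch','pin'):
  for c in ('wrist','scene'):
    dd={'wrist':d,'scene':s}[c]
    print(t,c,[(r['uv'].round() if hasattr(r['uv'],'round') else r['uv'],round(r['score'],2),atz(dd,r['uv'],57 if t=='notch' else 54,st if c=='wrist' else None).round(1)) for r in models.place_of(c,t)])
E
```

```text
cmd [570.8 -34.6  38.4] [ 3.142  0.    -0.908]
9.975 [570.9 -34.8  38.5] [1.02 0.4  0.21]
notch wrist [([506.7, 355.1], 0.31, array([ 607.4, -272.9,   57. ]))]
notch scene [([330.5, 219.4], 0.92, array([580.7, 183.8,  57. ])), ([258.5, 229.9], 0.69, array([600.6,  -2.2,  57. ])), ([297.8, 162.8], 0.68, array([345.3, 142.2,  57. ])), ([184.2, 200.8], 0.63, array([ 483.4, -188.8,   57. ]))]
pin wrist [([257.9, 198.9], 0.63, array([588.3, -25.6,  54. ]))]
pin scene [([249.5, 225.5], 0.72, array([581.8, -22.9,  54. ]))]
```

View pics/o4.png

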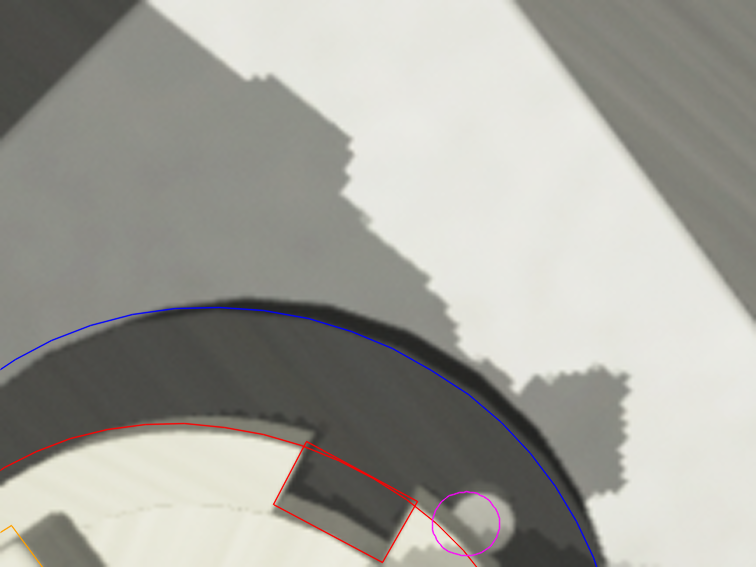

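View pics/t4s.png

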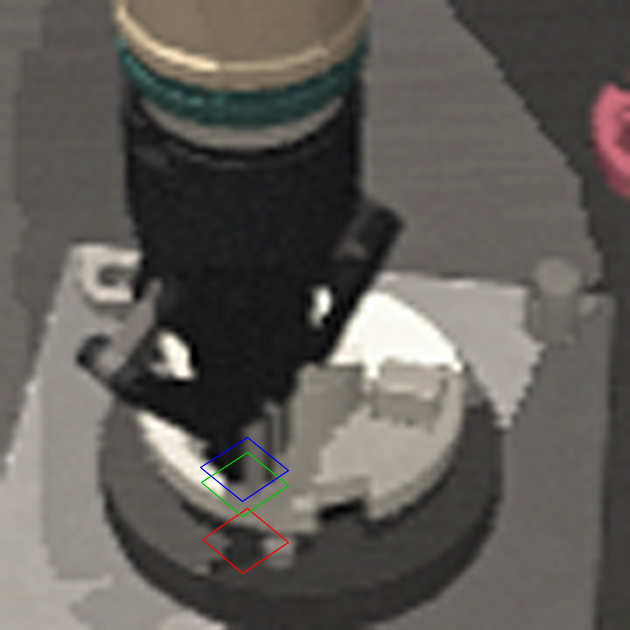

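```bash
python3 - <<'E'
from h import *
arc((528,-10),[(t,19) for t in range(-52,-71,-2)],38.5)
E
```

```text
[0.0003, -0.0004, -0.0001, -0.0, 0.0, -0.0]
[0.0009, 0.0012, -0.0001, -0.0, 0.0, 0.034]
[0.0015, 0.0029, -0.0001, -0.0, 0.0, 0.069]
[0.002, 0.0045, -0.0001, -0.0, 0.0, 0.104]
[0.0025, 0.0062, -0.0001, -0.0, 0.0, 0.139]
[0.0029, 0.0079, -0.0001, -0.0, 0.0, 0.174]
[0.0032, 0.0096, -0.0001, -0.0, 0.0, 0.209]
[0.0035, 0.0113, -0.0001, 0.0, -0.0, 0.244]
[0.0037, 0.013, -0.0001, 0.0, -0.0, 0.279]
[0.0039, 0.0147, -0.0001, 0.0, -0.0, 0.314]
```

Request:
{"op": "move_arm", "data": {"moves": [[[0.0009,0.0012,0,0,0,0.034],[0.0015,0.0029,0,0,0,0.069],[0.002,0.0045,0,0,0,0.104],[0.0025,0.0062,0,0,0,0.139],[0.0029,0.0079,0,0,0,0.174],[0.0032,0.0096,0,0,0,0.209],[0.0035,0.0113,0,0,0,0.244],[0.0037,0.013,0,0,0,0.279],[0.0037,0.013,0,0,0,0.279]]]}}

```text
clock: 11.4
eef_pos: [562.8, -45.7, 38.4]
tool_rot: [3.141, -0.0, -1.188]
force: [0.7, -0.0, -0.4]
width: 0.2
```

```bash
python3 - <<'E'
from h import *
upd([0.0037, 0.013, 0, 0, 0, 0.279])
st=ctrl.read_state();d=get_image('wrist');s=get_image('scene')
overlay(d,st,(528.5,-10.5),-8,-14,box=(150,80,336,220),name='o5',sc=4)
save(cv2.resize(d['color'][80:220,150:336],None,fx=4,fy=4,interpolation=cv2.INTER_CUBIC),'w5')
save(cv2.resize(s['color'][180:245,210:300],None,fx=7,fy=7,interpolation=cv2.INTER_CUBIC),'s5')
E
```

```text
cmd [562.9 -45.5  38.4] [ 3.142  0.    -1.187]
```

View pics/o5.png

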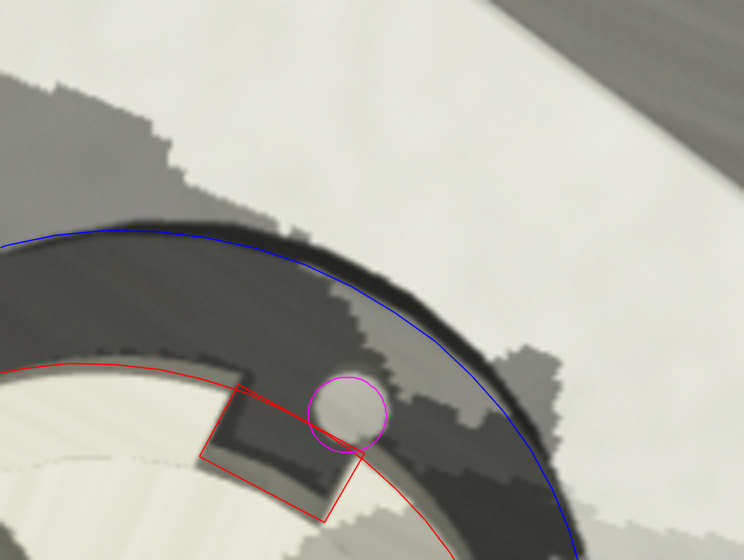

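View pics/s5.png

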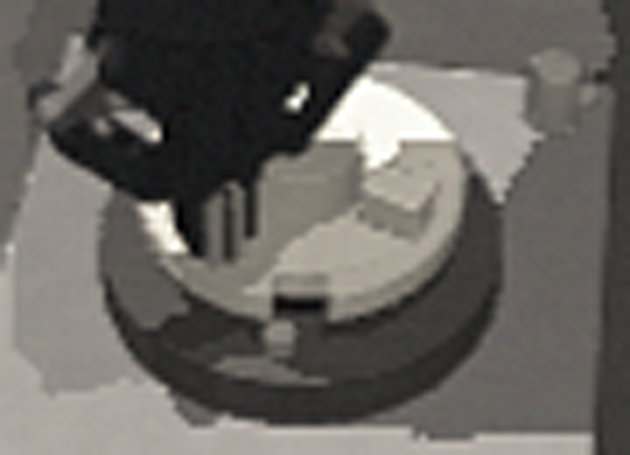

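```bash
python3 - <<'E'
from h import *
arc((528,-10),[(t,19) for t in (-68,-69.5,-71,-72.5,-74)],38.5)
E
```

```text
[0.0, 0.0, -0.0001, -0.0, -0.0, -0.0]
[0.0005, 0.0012, -0.0001, -0.0, -0.0, 0.026]
[0.001, 0.0024, -0.0001, -0.0, -0.0, 0.052]
[0.0014, 0.0037, -0.0001, -0.0, -0.0, 0.078]
[0.0018, 0.0049, -0.0001, -0.0, -0.0, 0.105]
```

Request:
{"op": "move_arm", "data": {"moves": [[[0.0005,0.0012,0,0,0,0.026],[0.001,0.0024,0,0,0,0.052],[0.0014,0.0037,0,0,0,0.078],[0.0018,0.0047,0,0,0,0.1],[0.0018,0.0047,0,0,0,0.1],[0.0018,0.0047,0,0,0,0.1]]]}}

```text
clock: 12.25
eef_pos: [559.0, -49.0, 38.4]
tool_rot: [3.141, 0.0, -1.287]
force: [1.0, 0.4, -0.1]
width: -0.2
```

```bash
python3 - <<'E'
from h import *
upd([0.0018, 0.0047, 0, 0, 0, 0.1])
st=ctrl.read_state();d=get_image('wrist');s=get_image('scene');print(st['clock'],st['force'])
overlay(d,st,(528.5,-10.5),-14,-14,box=(150,80,336,220),name='o6',sc=4)
save(cv2.resize(s['color'][180:245,210:300],None,fx=7,fy=7,interpolation=cv2.INTER_CUBIC),'s6')
E
```

```text
cmd [559.2 -48.9  38.4] [ 3.142  0.    -1.287]
12.25 [ 0.96373511  0.36272632 -0.10553905]
```

View pics/o6.png

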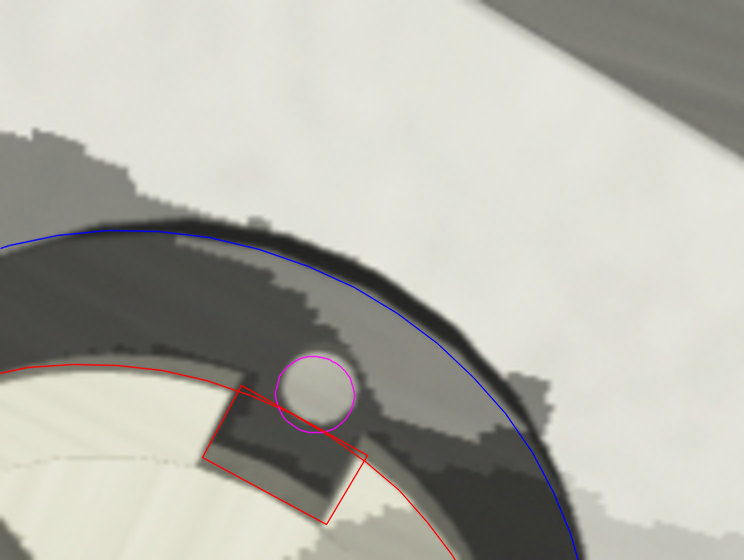

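View pics/s6.png

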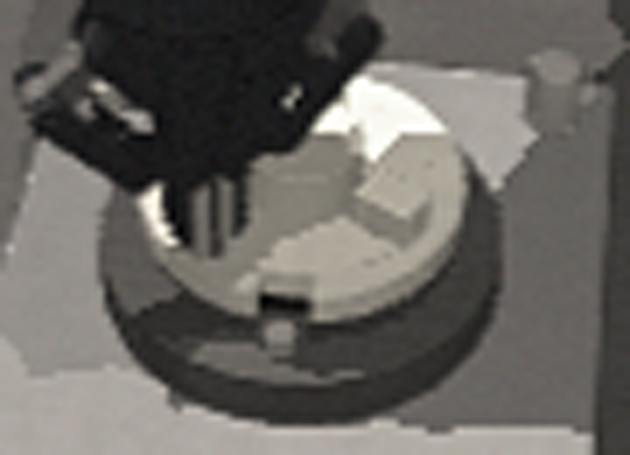

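Request:
{"op": "move_arm", "data": {"moves": [[[0.0003,0.0006,0,0,0,0.012],[0.0005,0.0012,0,0,0,0.024],[0.0005,0.0012,0,0,0,0.024]]]}}

```text
clock: 12.72
eef_pos: [558.3, -49.7, 38.5]
tool_rot: [-3.141, -0.0, -1.311]
force: [1.4, 1.3, -1.2]
width: -0.0
```

```bash
python3 - <<'E'
from h import *
upd([0.0005, 0.0012, 0, 0, 0, 0.024])
st=ctrl.read_state();print(st['clock'],st['eef_pos'])
p,R=getc()
# retreat back 8mm (-y), then up to 150; then view pose & press pose
rows([(p+R.apply([0,-8,0]),-1.311),(p+R.apply([0,-8,-110]),-1.311)])
# view pose: yaw -14deg-90? choose camera above pin side
for yaw in (-.25,0.3):
    y=np.array([np.sin(yaw),-np.cos(yaw)]);print(yaw);rows([((*(np.array([545,-14])+45*y),150),yaw)])
E
```

```text
cmd [558.2 -49.8  38.4] [ 3.142  0.    -1.311]
12.725 [558.26342285 -49.71848772  38.46857037]
[0.0, -0.008, -0.0, -0.0, -0.0, -0.0]
[0.0, -0.008, -0.11, -0.0, -0.0, -0.0]
-0.25
[0.0013, 0.0255, -0.1116, 0.0, 0.0, -1.061]
0.3
[0.007, 0.0017, -0.1116, 0.0, 0.0, -1.611]
```

```bash
python3 - <<'E'
from h import *
rows([((528,-10.5,100),-1.815),((528,-10.5,75),-1.815)])
E
```

```text
[-0.0457, 0.0191, -0.0616, -0.0, -0.0, 0.504]
[-0.0457, 0.0191, -0.0366, -0.0, -0.0, 0.504]
```

Request:
{"op": "move_arm", "data": {"moves": [[[0,-0.004,0,0,0,0],[0,-0.008,0,0,0,0],[0,-0.008,-0.02,0,0,0],[0,-0.008,-0.04,0,0,0],[-0.01,-0.004,-0.0616,0,0,0.12],[-0.022,0.005,-0.0616,0,0,0.25],[-0.034,0.012,-0.0616,0,0,0.38],[-0.0457,0.0191,-0.0616,0,0,0.504],[-0.0457,0.0191,-0.05,0,0,0.504],[-0.0457,0.0191,-0.0366,0,0,0.504],[-0.0457,0.0191,-0.0366,0,0,0.504],[-0.0457,0.0191,-0.0366,0,0,0.504]]]}}

```text
clock: 14.22
eef_pos: [528.2, -11.1, 74.7]
tool_rot: [3.141, -0.0, -1.815]
force: [0.2, -0.7, -0.8]
width: 0.1
```

```bash
python3 - <<'E'
from h import *
upd([-0.0457, 0.0191, -0.0366, 0, 0, 0.504])
st=ctrl.read_state();d=get_image('wrist');s=get_image('scene');t=get_image('top');print(st['clock'],st['force'])
overlay(d,st,(528.5,-10.5),-14,-14,box=(170,50,350,230),name='o7',sc=4)
save(cv2.resize(d['color'][50:230,170:350],None,fx=4,fy=4,interpolation=cv2.INTER_CUBIC),'w7')
save(cv2.resize(s['color'][150:245,200:310],None,fx=6,fy=6,interpolation=cv2.INTER_CUBIC),'s7')
E
```

```text
cmd [528.  -10.5  75. ] [ 3.142 -0.    -1.815]
14.225 [ 0.15881165 -0.74754873 -0.7794822 ]
```

View pics/o7.png

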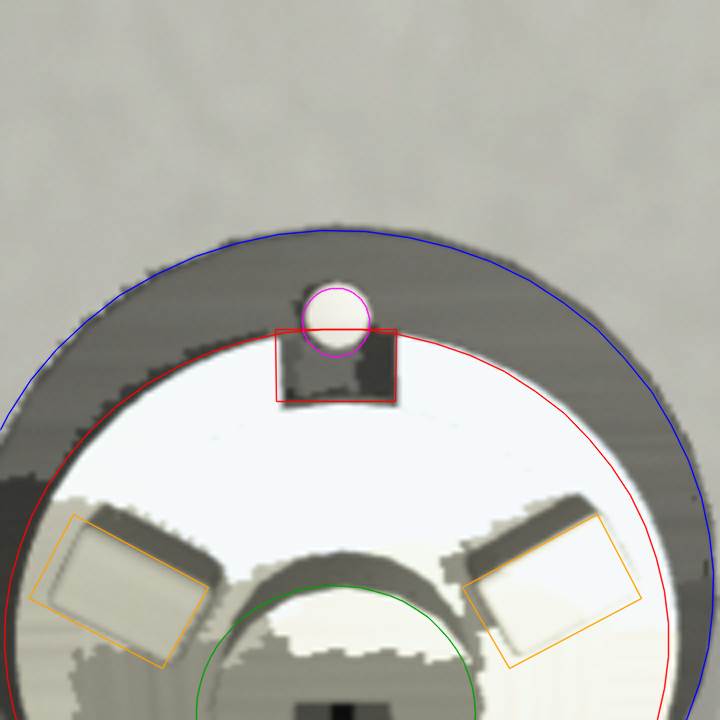

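View pics/w7.png

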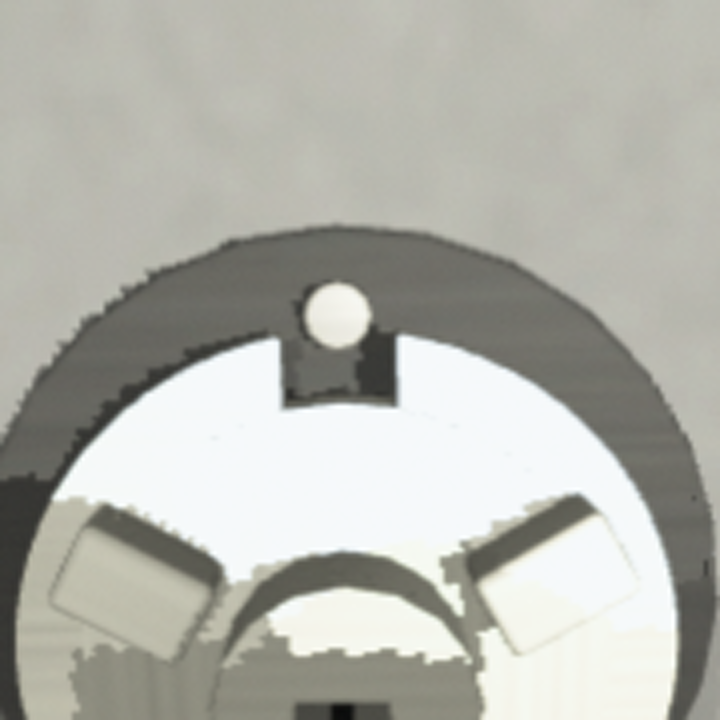

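View pics/s7.png

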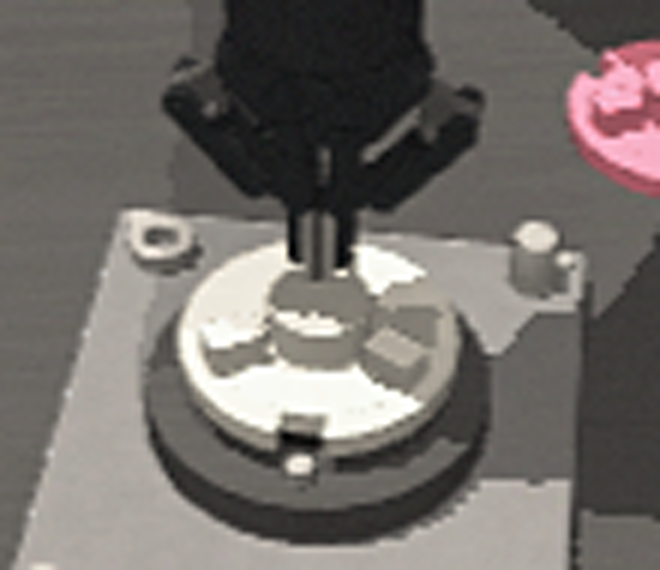

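Request:
{"op": "move_arm", "data": {"moves": [[[0.001,0,0.005,0,0,0],[0.001,0,0.01,0,0,0],[0.001,0,0.015,0,0,0],[0.001,0,0.018,0,0,0],[0.001,0,0.018,0,0,0]]]}}

```text
clock: 15.0
eef_pos: [527.5, -11.4, 56.7]
tool_rot: [3.141, -0.0, -1.815]
force: [-0.2, 0.1, -0.0]
width: 0.0
```

Request:
{"op": "move_arm", "data": {"moves": [[[0,0,0.001,0,0,0],[0,0,0.002,0,0,0],[0,0,0.003,0,0,0]]]}}

```text
clock: 15.38
eef_pos: [528.0, -11.4, 54.7]
tool_rot: [-3.141, 0.0, -1.815]
force: [-1.9, -0.5, 6.8]
width: -0.1
```

Request:
{"op": "move_arm", "data": {"moves": [[[0,0,0.001,0,0,0],[0,0,0.002,0,0,0],[0,0,0.002,0,0,0]]]}}

```text
clock: 15.75
eef_pos: [528.0, -11.5, 52.7]
tool_rot: [-3.141, 0.0, -1.815]
force: [-1.4, 0.6, 5.6]
width: 0.0
```

Request:
{"op": "move_arm", "data": {"moves": [[[0,0,0.001,0,0,0],[0,0,0.002,0,0,0],[0,0,0.002,0,0,0]]]}}

```text
clock: 16.12
eef_pos: [528.0, -11.5, 50.7]
tool_rot: [-3.141, 0.0, -1.815]
force: [-1.8, 0.3, 4.9]
width: -0.2
```

Request:
{"op": "move_arm", "data": {"moves": [[[0,0,0.001,0,0,0],[0,0,0.002,0,0,0],[0,0,0.002,0,0,0]]]}}

```text
clock: 16.5
eef_pos: [528.0, -11.4, 48.7]
tool_rot: [-3.141, 0.0, -1.815]
force: [-1.3, 0.1, 4.6]
width: -0.5
```

Already past the 3 mm pin stop at about 5 N, so the notch is over the pin. Continuing down.

Request:
{"op": "move_arm", "data": {"moves": [[[0,0,0.001,0,0,0],[0,0,0.002,0,0,0],[0,0,0.003,0,0,0],[0,0,0.003,0,0,0]]]}}

```text
clock: 17.0
eef_pos: [528.0, -11.4, 45.7]
tool_rot: [-3.141, 0.0, -1.815]
force: [-1.0, 0.2, 6.0]
width: -0.1
```

Request:
{"op": "move_arm", "data": {"moves": [[[0,0,0.0007,0,0,0],[0,0,0.0014,0,0,0],[0,0,0.0014,0,0,0]]]}}

```text
clock: 17.38
eef_pos: [528.0, -11.5, 44.3]
tool_rot: [-3.141, 0.0, -1.815]
force: [-1.2, -0.6, 6.9]
width: -0.0
```

Request:
{"op": "move_arm", "data": {"moves": [[[0,0,0.0005,0,0,0],[0,0,0.0005,0,0,0]]]}}

```text
clock: 17.62
eef_pos: [528.0, -11.4, 43.8]
tool_rot: [-3.141, 0.0, -1.815]
force: [-1.6, 0.6, 6.2]
width: 0.4
```

Request:
{"op": "move_arm", "data": {"moves": [[[0,0,0.0005,0,0,0],[0,0,0.0005,0,0,0]]]}}

```text
clock: 17.88
eef_pos: [528.0, -11.4, 43.7]
tool_rot: [-3.141, 0.001, -1.815]
force: [-1.9, -0.0, 9.9]
width: -0.4
```

Request:
{"op": "move_arm", "data": {"moves": [[[0,0,0.0005,0,0,0],[0,0,0.0005,0,0,0]]]}}

```text
clock: 18.12
eef_pos: [528.0, -11.4, 43.7]
tool_rot: [-3.141, 0.001, -1.815]
force: [-3.7, 0.6, 14.2]
width: -0.1
```

Request:
{"op": "move_arm", "data": {"moves": [[[0,0,0.0003,0,0,0],[0,0,0.0003,0,0,0]]]}}

```text
clock: 18.38
eef_pos: [528.0, -11.4, 43.6]
tool_rot: [-3.141, 0.001, -1.815]
force: [-3.1, 1.5, 16.9]
width: -0.1
```

Request:
{"op": "move_arm", "data": {"moves": [[[0,0,-0.002,0,0,0],[0,0,-0.01,0,0,0],[0,0,-0.025,0,0,0],[0,0,-0.032,0,0,0],[0,0,-0.032,0,0,0],[0,0,-0.032,0,0,0]]]}}

```text
clock: 19.12
eef_pos: [527.6, -11.3, 73.7]
tool_rot: [3.141, -0.0, -1.815]
force: [-0.9, 0.2, -0.6]
width: 0.4
```

```bash
python3 - <<'E'
from h import *
st=ctrl.read_state();d=get_image('wrist');s=get_image('scene');print(st['clock'],st['force'],st['eef_pos'])
overlay(d,st,(528.2,-11.5),-14,-14,dz=0,box=(170,50,350,230),name='o8',sc=4)
overlay(s,None,(526.5,-11),-14,-14,dz=0,box=(200,150,310,245),name='o8s',sc=6)
E
```

```text
19.125 [-0.8947468   0.21797735 -0.57708134] [527.55071372 -11.34174366  73.70495609]
```

View pics/o8.png

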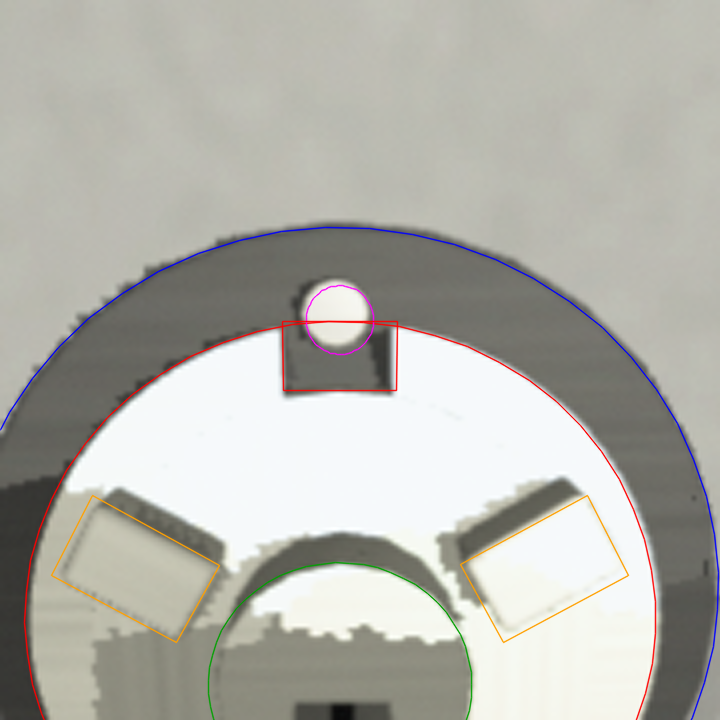

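View pics/o8s.png

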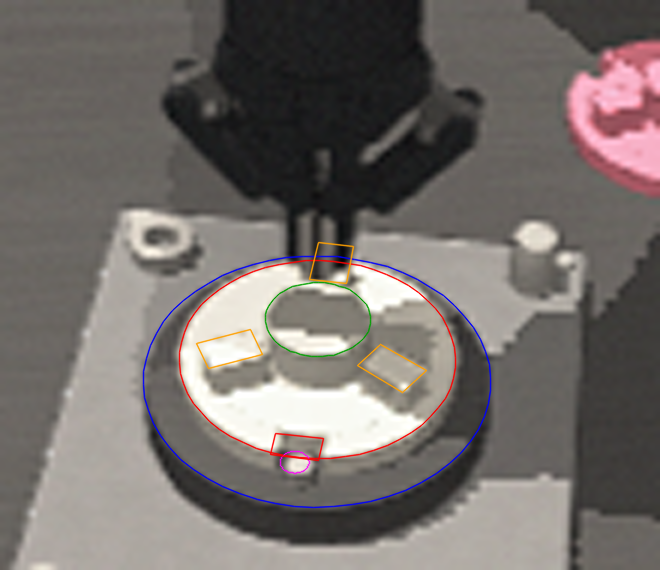

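The coupling matches the home model (dz = 0) in both views, with the pin inside the notch. Now I'll move clear.

Request:
{"op": "move_arm", "data": {"moves": [[[0,0,-0.04,0,0,0],[0,0,-0.08,0,0,0],[0,0,-0.11,0,0,0],[0,0,-0.11,0,0,0],[0,0,-0.11,0,0,0]]]}}

```text
clock: 19.85
eef_pos: [527.0, -11.3, 182.9]
tool_rot: [3.14, -0.0, -1.815]
force: [0.4, 0.5, -0.2]
width: 0.1
```

```bash
python3 - <<'E'
from h import *
st=ctrl.read_state();d=get_image('wrist');s=get_image('scene');print(st['clock'],st['force'],st['eef_pos'])
save(cv2.resize(s['color'],None,fx=1.5,fy=1.5,interpolation=cv2.INTER_CUBIC),'s9')
save(cv2.resize(s['color'][170:245,200:310],None,fx=7,fy=7,interpolation=cv2.INTER_CUBIC),'s9z')
a=cv2.imread('pics/scene0.png');df=cv2.absdiff(a,s['color']).max(2);save((df>60).astype(np.uint8)*255,'diff9')
E
```

```text
19.85 [ 0.43680851  0.45312596 -0.21633635] [526.97523813 -11.28612808 182.92146962]
```

View pics/s9.png

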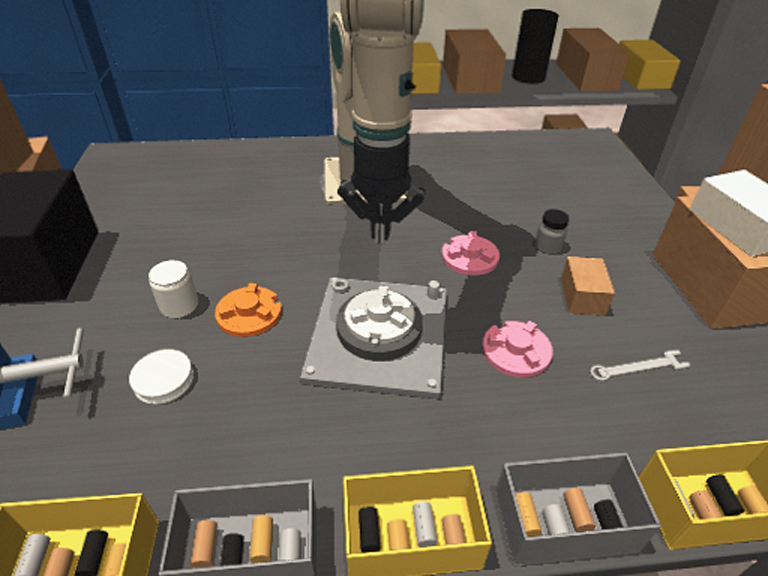

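View pics/s9z.png

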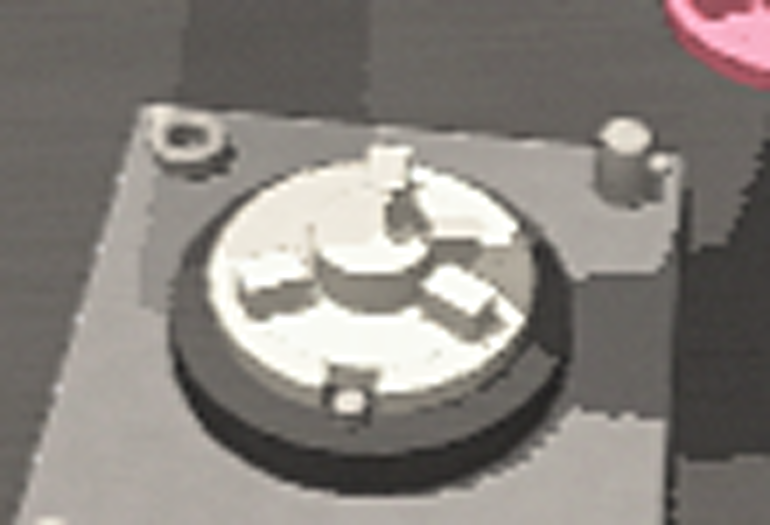

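The last picture shows the coupling flat on the flange with the pin in the notch at (349,400) of the crop. The bystanders are where they were and the arm is clear.

```bash
python3 -c "
from cell import job
print(job.finish_job())"
```

```text
the job is handed in; nothing more can be done
None
```

The coupling is home on the flange with the pin in its notch, and the job is handed in. The robot's clock read about 20 s of the 51 s allowed.

**What I did:** With shut fingertips I pushed one dog about 65° clockwise until the wrist view showed the pin central in the notch. I then pressed on the boss. It sank at about 5–7 N, well past the 3 mm pin stop, and stopped hard after about 12 mm. I ended the press at 17 N, then lifted clear to 183 mm.

**Last checks:**
- The drawn outline of the seated coupling fitted both the wrist and scene pictures.
- The pin sat inside the notch, and the force on the tool was close to zero.
- By eye, the socket, bearing, look-alikes and other items were where they started. I also computed a before/after difference picture but did not look at it.

**Disagreements:**
- **Fingertip position:** The shut fingertips really end about 36–40 mm behind the stated TCP, as seen in two views and confirmed at contact with the boss. My first pass therefore swept over the dog without touching it, and I lowered the tool to suit.
- **Camera agreement:** The cameras disagreed by about 2 mm in position and about 2° on the pin's direction. I made the final alignment from the notch and pin as they appeared in the same picture.

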